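Lay out the cleaned parts of a loop steriliser

ROBOT

A 6-joint arm with a two-finger parallel gripper is mounted at the origin on the work surface. World frame = base frame: x ahead of the robot, y to its left, z up, the work surface at z = 0. Lengths are in mm, angles in degrees, forces in N, time in s.
With the tool pointing down it reaches from about 350 to 850 mm from the base axis. Payload 8.1 kg.
Tool frame: the origin (TCP) lies at the very end of the fingers, on their centre line; the grasp point (between the pads) lies 19 mm behind it; z points along the fingers, y is the line along which they close (so a half turn about z gives the same grasp; the last joint's range is limited). The gripper opens to 85 mm and grips with 20 to 120 N. Pads are 22 mm wide; open, the fingers measure 114 mm over their backs; the gripper's body (76 mm by 85 mm) begins 54 mm behind the grasp point. The pads swing forward as they close: fully open they stand 13 mm farther back than shut.
Start: joints at [69.763, 7.471, 85.268, -0, 87.261, -4.893], TCP at [158.744, 578.624, 231.292] pointing down, gripper open.
Joint ranges: [-169.43, 169.43], [-51.17, 129.36], [1.28, 143.12], [-76.62, 256.62], [0, 156.53], [-152.29, 152.29]. Speed limits (degrees/s): [136.94, 136.94, 159.86, 180, 180, 180].

INTERFACE

Orientations are given as [roll, pitch, yaw] about the fixed x, y, z axes, in that order (R = Rz(yaw) Ry(pitch) Rx(roll)).
In Python, from bench import * gives the robot as it stands.
- The arm moves only by the tool play_rows, never from a script. Its argument "increments" is a list of rows, each a list of 3 entries, a list of its own where there are three numbers: the gripper's target within -1 to 1 (fully open at 1, half-way at 0, shut at -1), then the shift along the tool's x, y, z in mm, then the turn about the tool's z in rad. A call has 1 to 12 rows; each row shifts and turns the commanded pose from where the row before left it, along the tool's axes as they then stand; what a row does not reach is not made up. A row lasts 1/12 s, in which the tool goes at most 41.7 mm and 7.16 degrees, less where a joint would pass 70% of its speed; a pose out of reach is approached as far as the arm can. A call is refused whole if a number of a shift passes 41.7 or a number of a turn 0.125, either way. A call with a gripper value outside its range is refused whole. The fingers move at their own pace and stop on an object; "force" is the grip in N (left out, the last holds). Time passes only in rows, so rows that do not move let the fingers close. It gives the time, the measured TCP pose, the force, the opening and the grip force at its end, in the units of the state.
- sense(): the state, without advancing time (a new reading comes with each control period).
- snapshot(name): name is "side" or "top" or "wrist"; returns a dict with "color" (420x560x3 uint8, red, green, blue), "intrinsics" (3x3 intrinsics, pixels), "world_from_camera" (4x4, takes a point from camera to world coordinates). Camera axes: x right, y down, z forward; pixel columns grow to the right and rows downward; lengths in mm; the calibration is good to about 2 mm. A picture is of the moment at which its call begins. There is no depth.
- hand_in(): hands the job in; it is judged then, once.
Trained networks look in a picture, given as the dict that the camera call returned (one of the last four; its "shot" number tells which), for a name from the list of things; names that differ only in an ending like _2 or _b are one class to them, and where a whole thing is asked for, a point or a joint stands for the part that bears it (a point fixed in the world has none). Each returns a list of dicts, best first, with "p" (0 to 1); they miss things now and then, are a little off and sometimes report something else, mostly with a low value. They report only what shows in the picture. A call takes as long as a camera call. They do not tell look-alikes from the thing itself.
- find_in(query, picture): "xyz" ([x, y, z] in mm, in the coordinates of the camera as it stood for that picture, good to about 4 mm: the middle of the surface that is visible of it).
- regions_of(query, picture): "mask" (420x560 bool, what is visible of it).
- pinpoint(query, picture): "xyz" ([x, y, z] in mm, in the coordinates of the camera as it stood for that picture, good to about 4 mm: a listed point, or the origin of a listed thing).
The state is a dict: "time": time; "joint_pos": joint angles; "qd": joint speeds; "joint_efforts": joint torques, N m; "tool_pos": TCP position; "tcp_rot": TCP orientation; "ft_force": force on the tool from outside, world axes, zero at the start; "wrist_torque": the same for the moment, N m; "finger_gap": finger opening in mm; "grip_force": force on a finger pad.
Only numpy, scipy, OpenCV 4.12 (cv2) and the standard library are available. Lean on these libraries where they do the work, as an engineer would, in place of code of your own. Each camera call takes 0.05 s, during which the arm holds its last target. There are 200 camera calls.

TASK

Put the four cleaned parts of the bench steriliser into their holders: each of the two mirror-image L-shaped tool rests flat in the tray that shows its own outline, covering the outline the same way round, the ceramic core tube upright in the small round pocket and the perforated guard collar upright in the large one. Leave the amber bottle and the culture dishes where they are.

Things in the scene. Friction and masses are not known exactly. Their poses are not given: they have to be found in the camera images.
- rest_left: left-hand tool rest, 120 g: flat aluminium L, 5 mm thick, with a rib standing on it. Origin: underside, under the rib's middle; z up. Long leg x -40..40, y -15..15 mm; short leg x 14..40, out to y = +55 (to the left looking along +x), with two pins, tops 13 mm up. Rib: 60 along x, 10 thick in y, top at 45 mm; grip it across y. Starts rib up, x axis within 0.9 rad of world x
- rest_right: right-hand tool rest, 120 g: flat aluminium L, 5 mm thick, with a rib standing on it. Origin: underside, under the rib's middle; z up. Long leg x -40..40, y -15..15 mm; short leg x 14..40, out to y = -55 (to the right looking along +x), with two pins, tops 13 mm up. Rib: 60 along x, 10 thick in y, top at 45 mm; grip it across y. Starts rib up, x axis within 0.9 rad of world x
- core_tube: white ceramic core tube, loose, about 70 g, standing on end: 34 mm outside diameter, 60 mm high, open bore 24 mm. Origin: centre of its lower end, z along its axis, up
- guard_collar: perforated steel guard collar, loose, about 110 g, standing on end: 58 mm outside diameter, 45 mm high, open bore 50 mm. Origin: centre of its lower end, z along its axis, up
- tray_left: fixed white tray 130 (x) by 110 (y) mm, rim 10 mm high, walls and floor 4 mm; on its floor a dark L, the full-size outline of the left-hand rest. Origin: centre of underside, z up. The rest lies in its outline with its axes along the tray's and its origin at x 0, y -20, z 4 mm in the tray's frame. Yaw within 0.35 rad of world x
- tray_right: fixed white tray 130 (x) by 110 (y) mm, rim 10 mm high, walls and floor 4 mm; on its floor a dark L, the full-size outline of the right-hand rest. Origin: centre of underside, z up. The rest lies in its outline with its axes along the tray's and its origin at x 0, y +20, z 4 mm in the tray's frame. Yaw within 0.35 rad of world x
- well_small: fixed white plastic block 130 (x) by 110 (y) by 18 mm high, with one round pocket 52 mm across in the middle, 12 mm deep (dark floor 6 mm above the underside), for the core tube (the guard collar does not go in). Origin: centre of the underside, below the pocket's centre; z up
- well_large: fixed white plastic block 130 (x) by 110 (y) by 18 mm high, with one round pocket 78 mm across in the middle, 12 mm deep (dark floor 6 mm above the underside), for the guard collar. Origin: centre of the underside, below the pocket's centre; z up
- bottle: bystander: small amber glass bottle with a black cap, loose, 40 mm across, 80 mm high, standing beside the work. Origin: centre of the underside
- dishes: bystander: two stacked culture dishes in one piece, loose, 89 mm across, 30 mm high, beside the work. Origin: centre of the underside
Not all that is in view belongs to the job. Leave any green look-alike of the rest_right alone.

How it is judged:
By the outcome, as a careful person would: the job done as asked, in the order asked, and still so for the second after the job is handed in, with the robot touching nothing.
It also fails if it takes over 112 s, if anything falls off the work surface, if the arm or the gripper's body presses on something with over 40 N, if the wrist force passes 120 N, or if a joint passes its speed limit or range.

## Working session

There is one attempt and no reset: what is moved stays moved. The work goes in short steps, Python scripts to look and compute and a tool call to move; the robot and the scene stay as the last step left them, time stands still between calls to the robot, and variables do not carry over. Pictures are saved under pics/ and viewed, at most 14 in all, crops included, and the job is handed in when it is done.

Besides the shell and the picture viewer there is one more tool, called as a command line: name --argument value ..., lists and objects as JSON in quotes. play_rows: Moves the arm, as the interface text tells. Its arguments: {"type":"object","properties":{"increments":{"type":"array","items":{"type":"array"}},"force":{"type":"number"}},"required":["increments"]}

```bash
mkdir -p pics
cat > h.py <<'E'
from bench import *
import numpy as np, cv2
def w(p,xyz): return (p["world_from_camera"]@np.r_[xyz,1])[:3]
def ray(p,u,v,z):
    T=p["world_from_camera"];d=T[:3,:3]@np.linalg.solve(p["intrinsics"],[u,v,1]);o=T[:3,3]
    return o+d*(z-o[2])/d[2]
def px(p,X):
    c=np.linalg.inv(p["world_from_camera"])@np.r_[X,1];q=p["intrinsics"]@c[:3];return q[:2]/q[2]
def save(p,n): cv2.imwrite("pics/"+n+".png",cv2.cvtColor(p["color"],cv2.COLOR_RGB2BGR))
E
python3 - <<'E'
from h import *
for n in("top","side"):
    p=snapshot(n);save(p,n+"0")
    print(n,p["world_from_camera"][:3,3].round())
    for q in "rest_left rest_right core_tube guard_collar tray_left tray_right well_small well_large bottle dishes".split():
        print(q,[(round(r["p"],2),w(p,r["xyz"]).round().tolist(),px(p,w(p,r["xyz"])).round().tolist()) for r in pinpoint(q,p)])
print(sense())
E
```

```text
top [ 215.    2. 1394.]
rest_left [(0.76, [426.0, 91.0, -0.0], [252.0, 217.0])]
rest_right [(0.93, [390.0, -266.0, 2.0], [370.0, 229.0]), (0.78, [570.0, -454.0, -3.0], [428.0, 172.0]), (0.62, [254.0, -310.0, 4.0], [386.0, 275.0])]
core_tube [(0.41, [386.0, 248.0, 1.0], [200.0, 230.0])]
guard_collar [(0.58, [428.0, -67.0, 0.0], [304.0, 217.0])]
tray_left [(0.69, [638.0, -92.0, 0.0], [312.0, 150.0])]
tray_right [(0.76, [610.0, 102.0, -2.0], [250.0, 159.0]), (0.28, [637.0, -92.0, -2.0], [312.0, 151.0])]
well_small [(0.66, [619.0, -288.0, 0.0], [375.0, 156.0]), (0.32, [390.0, -397.0, -1.0], [413.0, 229.0])]
well_large [(0.72, [574.0, 288.0, -2.0], [189.0, 170.0])]
bottle [(0.79, [409.0, 433.0, -0.0], [139.0, 222.0])]
dishes [(0.77, [391.0, -400.0, -2.0], [413.0, 229.0])]
side [  93. 1181.  807.]
rest_left [(0.87, [429.0, 88.0, -1.0], [273.0, 257.0])]
rest_right [(0.79, [389.0, -266.0, -1.0], [318.0, 198.0]), (0.76, [573.0, -455.0, 2.0], [280.0, 165.0]), (0.58, [394.0, -401.0, 3.0], [326.0, 178.0])]
core_tube [(0.67, [383.0, 248.0, 3.0], [271.0, 296.0])]
guard_collar [(0.93, [430.0, -66.0
[... 445 characters left out ...]
, 180.0])]
{'time': 1.1, 'joint_pos': array([ 6.97639996e+01,  7.47131165e+00,  8.52674061e+01, -1.28730021e-03,
        8.72614259e+01, -4.89417111e+00]), 'qd': array([ 0.08321413, -0.00409316, -0.07105346, -0.02426408, -0.10176063,
       -0.02168304]), 'joint_efforts': array([ 1.12394589e-04, -5.69343138e+01, -5.00856256e+01, -2.07008029e-04,
        1.61266191e-03,  8.62669083e-06]), 'tool_pos': array([158.74579217, 578.62450017, 231.29448384]), 'tcp_rot': array([-1.79999747e+02,  1.26888778e-03,  1.64658232e+02]), 'ft_force': array([-0.19380298, -0.14452245,  0.31719033]), 'wrist_torque': array([-0.0017812 , -0.03856723, -0.00301476]), 'grip_force': 0.0, 'finger_gap': 85.64338103776178}
```

Run:
```python
import cv2
a=cv2.imread("pics/top0.png")[110:300,110:460]
cv2.imwrite("pics/top0c.png",cv2.resize(a,None,fx=2.28,fy=2.28,interpolation=cv2.INTER_CUBIC))
b=cv2.imread("pics/side0.png")[130:400,130:430]
cv2.imwrite("pics/side0c.png",cv2.resize(b,None,fx=2.2,fy=2.2,interpolation=cv2.INTER_CUBIC))
```

```text
(no output)
```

View pics/top0c.png

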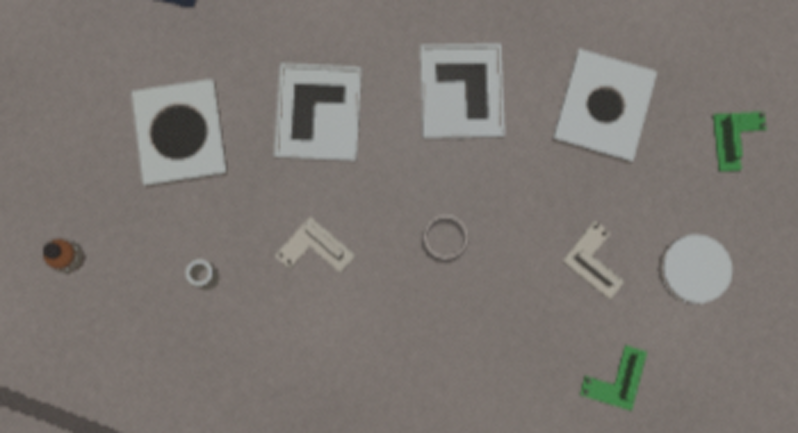

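View pics/side0c.png

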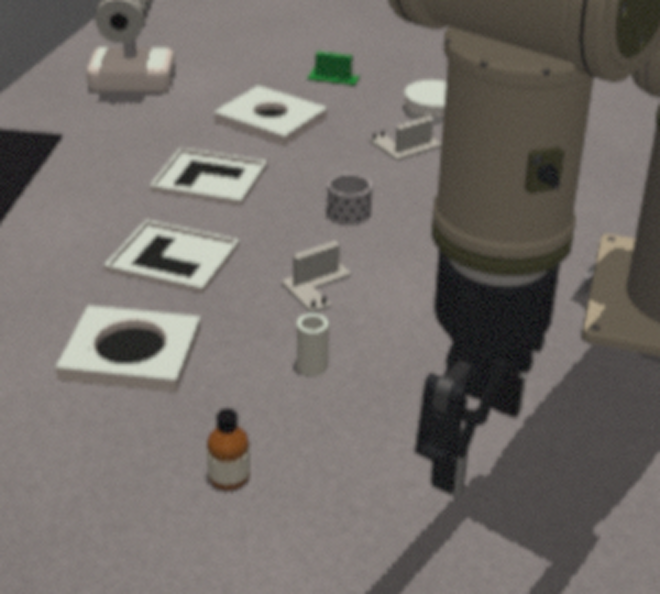

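```bash
cat >> h.py <<'E'
def go(X,yaw=None):
    s=sense();a=np.radians(s["tcp_rot"]);cr,sr=np.cos(a[0]),np.sin(a[0]);cp,sp=np.cos(a[1]),np.sin(a[1]);cy,sy=np.cos(a[2]),np.sin(a[2])
    R=np.array([[cy,-sy,0],[sy,cy,0],[0,0,1]])@np.array([[cp,0,sp],[0,1,0],[-sp,0,cp]])@np.array([[1,0,0],[0,cr,-sr],[0,sr,cr]])
    d=R.T@(np.asarray(X)-s["tool_pos"])
    t=None
    if yaw is not None: t=-np.radians((yaw-s["tcp_rot"][2]+180)%360-180)   # tool z is down
    print("t",round(s["time"],1),"tcp",s["tool_pos"].round(1),s["tcp_rot"].round(1),"need tool d",d.round(1),"turn rad",None if t is None else round(t,4))
    if t is not None: c,q=np.cos(t),np.sin(t); print(" if turned first:",(np.array([[c,q,0],[-q,c,0],[0,0,1]])@d).round(1))
E
python3 - <<'E'
from h import *
p=snapshot("wrist");print(p["world_from_camera"].round(2),p["intrinsics"])
go([426,91,231],-135)
E
```

```text
[[ 2.6000e-01  9.3000e-01  2.7000e-01  8.9580e+01]
 [ 9.6000e-01 -2.5000e-01 -7.0000e-02  5.9865e+02]
 [ 0.0000e+00  2.8000e-01 -9.6000e-01  3.7309e+02]
 [ 0.0000e+00  0.0000e+00  0.0000e+00  1.0000e+00]] [[293.39422211   0.         278.87828626]
 [  0.         293.39422211 209.73939556]
 [  0.           0.           1.        ]]
t 1.1 tcp [158.7 578.6 231.3] [180.   -0.  164.7] need tool d [-3.868e+02 -3.995e+02  3.000e-01] turn rad -1.0532
 if turned first: [ 1.558e+02 -5.338e+02  3.000e-01]
```

play_rows --increments '[[1, [-28, -28, 0], 0], [1, [-28, -28, 0], 0], [1, [-28, -28, 0], 0], [1, [-28, -28, 0], 0], [1, [-28, -28, 0], 0], [1, [-28, -28, 0], 0], [1, [-28, -28, 0], 0], [1, [-28, -28, 0], 0], [1, [-28, -28, 0], 0], [1, [-28, -28, 0], 0], [1, [-28, -28, 0], 0], [1, [-28, -28, 0], 0]]'

```text
time: 2.15
tool_pos: [394.5, 163.9, 231.7]
tcp_rot: [180.0, 0.1, 164.7]
ft_force: [1.0, -0.1, -0.4]
finger_gap: 85.2
grip_force: 0.0
```

play_rows --increments '[[1, [-28, -28, 0], 0], [1, [-28, -28, 0], 0], [1, [-10, 0, 0], 0], [1, [0, 0, 0], 0], [1, [0, 0, 0], 0]]'

```text
time: 2.57
tool_pos: [442.7, 93.9, 231.2]
tcp_rot: [180.0, -0.0, 164.6]
ft_force: [-0.9, 0.2, 0.2]
finger_gap: 85.2
grip_force: 0.0
```

Run:
```python
from h import *
p=snapshot("wrist");save(p,"w1");np.savez("w1.npz",**p)
for q in "rest_left tray_left tray_right".split():
    print(q,[(round(r["p"],2),w(p,r["xyz"]).round().tolist(),px(p,w(p,r["xyz"])).round().tolist()) for r in pinpoint(q,p)])
go([426,91,231])
```

```text
rest_left [(0.61, [424.0, 91.0, -2.0], [272.0, 169.0])]
tray_left [(0.68, [639.0, -95.0, -2.0], [193.0, 337.0])]
tray_right [(0.56, [607.0, 105.0, -1.0], [316.0, 289.0])]
t 2.8 tcp [442.1  95.3 231.3] [180.   -0.  164.8] need tool d [14.4 -8.4  0.3] turn rad None
```

View pics/w1.png

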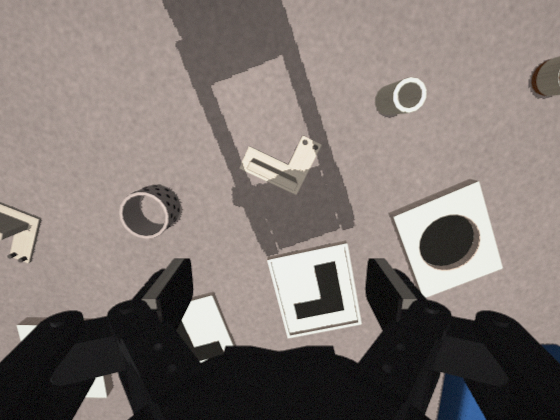

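```bash
cat > fit.py <<'E'
from h import *
from scipy.optimize import minimize
def box(x0,x1,y0,y1,z0,z1): return np.array([[x,y,z] for x in(x0,x1) for y in(y0,y1) for z in(z0,z1)],float)
def cyl(r,h):
    a=np.linspace(0,2*np.pi,40,endpoint=False);return np.array([[r*np.cos(t),r*np.sin(t),z] for t in a for z in(0,h)])
def rest(s): return [box(-40,40,-15,15,0,5),box(14,40,min(0,s*55),max(0,s*55),0,5),box(-30,30,-5,5,5,45)]
M=dict(rest_left=rest(1),rest_right=rest(-1),core_tube=[cyl(17,60)],guard_collar=[cyl(29,45)],tray_left=[box(-65,65,-55,55,0,10)],tray_right=[box(-65,65,-55,55,0,10)],
 well_small=[box(-65,65,-55,55,0,18)],well_large=[box(-65,65,-55,55,0,18)])
S=4
def render(p,parts,x,y,a,z0=0):
    c,s=np.cos(a),np.sin(a);m=np.zeros((420*S,560*S),np.uint8);T=np.linalg.inv(p["world_from_camera"])
    for P in parts:
        W=np.c_[c*P[:,0]-s*P[:,1]+x,s*P[:,0]+c*P[:,1]+y,P[:,2]+z0]
        q=(p["intrinsics"]@(T[:3,:3]@W.T+T[:3,3:])).T;q=q[:,:2]/q[:,2:]
        cv2.fillConvexPoly(m,cv2.convexHull(np.round((q+.5)*S).astype(np.int32)),255)
    return cv2.resize(m,(560,420),interpolation=cv2.INTER_AREA)/255.
def fit(p,name,near,yaws=(0,),z0=0,tol=60):
    best=None
    for r in regions_of(name,p):
        mk=r["mask"]
        if mk.sum()<150: continue
        v,u=np.nonzero(mk);c=ray(p,u.mean(),v.mean(),10)
        if np.hypot(*(c[:2]-near))>tol: continue
        mf=mk.astype(float)
        cost=lambda g:(lambda R:1-np.minimum(R,mf).sum()/np.maximum(R,mf).sum())(render(p,M[name],g[0],g[1],g[2]/50,z0))
        for y in yaws:
            g=np.array([*near,np.radians(y)*50])
            for k in (8,3):
                o=minimize(cost,g,method="Nelder-Mead",options=dict(initial_simplex=g+np.vstack([np.zeros(3),k*np.eye(3)]),xatol=.1,fatol=1e-4,maxiter=120));g=o.x
            if best is None or o.fun<best[0]: best=(o.fun,g[0],g[1],np.degrees(g[2]/50))
    print(name,"1-IoU,x,y,yaw",None if best is None else np.round(best,2).tolist());return best
E
python3 - <<'E'
from fit import *
p=snapshot("wrist")
F={}
for n,nr,ys in [("rest_left",(425,90),(25,45)),("core_tube",(385,248),(0,)),("guard_collar",(429,-66),(0,)),("tray_right",(609,102),(-10,10)),("well_large",(574,288),(-10,10))]:
    F[n]=fit(p,n,nr,ys)
o=p["color"][:,:,::-1].copy()
for n,f in F.items():
    if f:
        cs,_=cv2.findContours((render(p,M[n],f[1],f[2],np.radians(f[3]))>.5).astype(np.uint8),cv2.RETR_EXTERNAL,cv2.CHAIN_APPROX_NONE);cv2.drawContours(o,cs,-1,(0,0,255),1)
cv2.imwrite("pics/w2.png",cv2.resize(o[50:350,100:520],None,fx=1.9,fy=1.9))
E
```

```text
rest_left 1-IoU,x,y,yaw [0.06, 425.18, 90.81, 48.74]
core_tube 1-IoU,x,y,yaw [0.07, 380.68, 245.95, 8.17]
guard_collar 1-IoU,x,y,yaw [0.2, 429.15, -66.75, 2.87]
tray_right 1-IoU,x,y,yaw [0.03, 605.99, 102.7, -2.48]
well_large 1-IoU,x,y,yaw [0.02, 575.33, 287.86, 9.21]
```

View pics/w2.png

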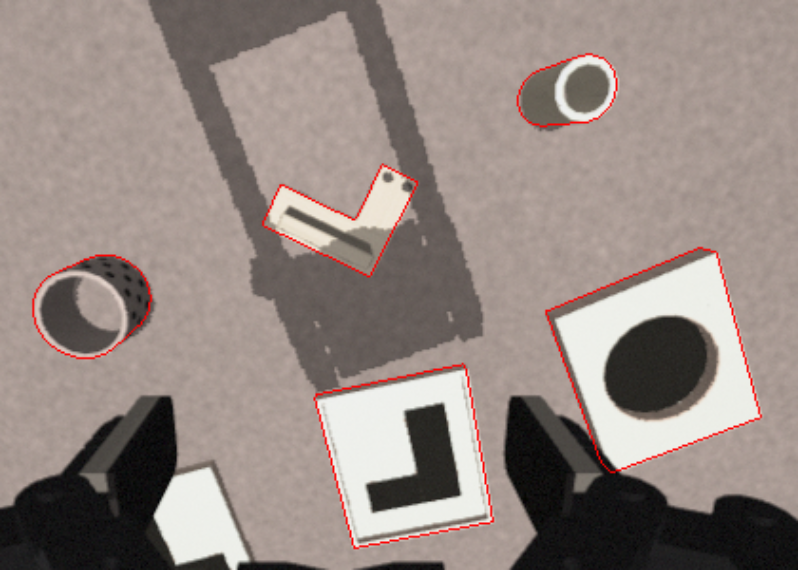

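play_rows --increments '[[0, [0, 0, 10], -0.124], [0, [0, 0, 10], -0.124], [0, [0, 0, 10], -0.124], [0, [0, 0, 10], -0.124], [0, [0, 0, 10], -0.124], [0, [0, 0, 10], -0.124], [0, [0, 0, 10], -0.124], [0, [0, 0, 10], -0.124], [0, [0, 0, 10], -0.124], [0, [14.5, 9.7, 10], 0], [0, [0, 0, 10], 0], [0, [0, 0, 0], 0]]'

```text
time: 4.07
tool_pos: [424.2, 89.7, 119.1]
tcp_rot: [179.9, -0.1, -131.4]
ft_force: [-0.1, 0.3, -0.3]
finger_gap: 42.6
grip_force: 0.0
```

Run:
```python
from fit import *
p=snapshot("wrist")
fit(p,"rest_left",(425.2,90.8),(48.7,))
go([425.2,90.8,15],-131.3)
```

```text
rest_left 1-IoU,x,y,yaw [0.04, 425.61, 90.94, 48.96]
t 4.2 tcp [426.   89.9 121.3] [ 180.     0.  -131.4] need tool d [-1.000e-01  1.200e+00  1.063e+02] turn rad -0.0024
 if turned first: [-1.000e-01  1.200e+00  1.063e+02]
```

play_rows --increments '[[0, [0, 1, 25], 0], [0, [0, 0, 25], 0], [0, [0, 0, 25], 0], [0, [0, 0, 16], 0], [0, [0, 0, 10], 0], [0, [0, 0, 5], 0], [-1, [0, 0, 0], 0], [-1, [0, 0, 0], 0], [-1, [0, 0, 0], 0], [-1, [0, 0, 0], 0], [-1, [0, 0, 0], 0], [-1, [0, 0, 0], 0]]' --force 50

```text
time: 5.17
tool_pos: [426.6, 90.6, 16.8]
tcp_rot: [-179.9, 0.1, -131.4]
ft_force: [0.7, -0.4, 7.1]
finger_gap: 9.3
grip_force: 49.7
```

play_rows --increments '[[-1, [0, 0, 0], 0], [-1, [0, 0, 0], 0], [-1, [0, 0, -15], 0], [-1, [0, 0, -30], 0], [-1, [0, 0, -30], 0], [-1, [0, 0, -30], 0], [-1, [0, 0, -30], 0], [-1, [0, 0, -30], 0], [-1, [0, 0, -30], 0], [-1, [0, 0, 0], 0]]'

```text
time: 6.0
tool_pos: [428.2, 90.7, 217.5]
tcp_rot: [-179.6, 0.4, -131.4]
ft_force: [0.7, 0.4, 0.2]
finger_gap: 9.1
grip_force: 49.0
```

Run:
```python
from h import *
go([620,-60,211],180)
```

```text
t 6.0 tcp [428.2  90.7 217.5] [-179.6    0.4 -131.4] need tool d [ -13.7 -243.5    8.3] turn rad 0.8482
 if turned first: [-191.7 -150.7    8.3]
```

play_rows --increments '[[-1, [0, 0, 0], 0.121], [-1, [0, 0, 0], 0.121], [-1, [0, 0, 0], 0.121], [-1, [0, 0, 0], 0.121], [-1, [0, 0, 0], 0.121], [-1, [0, 0, 0], 0.121], [-1, [-30, -6, 0], 0.121], [-1, [-36, -6, 0], 0], [-1, [-36, -6, 0], 0], [-1, [-36, -6, 0], 0], [-1, [-36, -6, 0], 0], [-1, [0, 0, 0], 0]]'

```text
time: 7.0
tool_pos: [603.1, 62.7, 206.0]
tcp_rot: [-180.0, -0.2, 180.0]
ft_force: [-0.9, -0.2, -1.7]
finger_gap: 9.1
grip_force: 48.9
```

Run:
```python
from fit import *
p=snapshot("wrist");save(p,"w3")
f=fit(p,"tray_left",(638,-93),(-5,8))
if f:
    a=np.radians(f[3]);X=np.array([f[1]+20*np.sin(a),f[2]-20*np.cos(a),211]);print(X)
    go(X,f[3]+180)
    print([w(p,r["xyz"]).round(1) for r in pinpoint("rest_left",p)])
```

```text
tray_left 1-IoU,x,y,yaw [0.01, 636.57, -92.47, 1.65]
[ 637.14537623 -112.46132844  211.        ]
t 7.1 tcp [599.5  63.9 207.9] [-180.    -0.2 -180. ] need tool d [ -37.5 -176.4   -3.3] turn rad -0.0284
 if turned first: [ -32.5 -177.4   -3.3]
[array([603. ,  65.6, 191.8])]
```

View pics/w3.png

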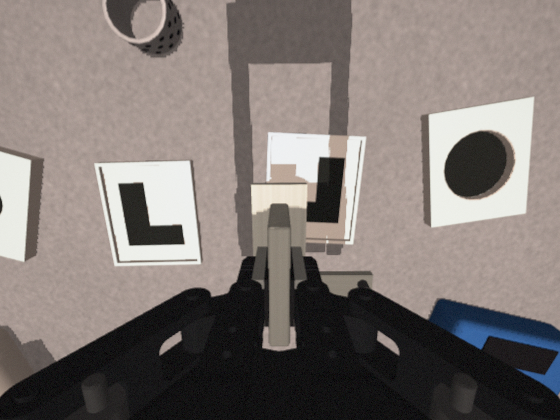

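play_rows --increments '[[-1, [0, 0, 0], -0.028], [-1, [-6, -35, 0], 0], [-1, [-7, -36, 0], 0], [-1, [-7, -36, 0], 0], [-1, [-6, -35, 0], 0], [-1, [-6, -35, 0], 0], [-1, [0, 0, 30], 0], [-1, [0, 0, 35], 0], [-1, [0, 0, 35], 0], [-1, [0, 0, 35], 0], [-1, [0, 0, 25], 0], [-1, [0, 0, 0], 0]]'

```text
time: 8.15
tool_pos: [631.2, -109.8, 44.3]
tcp_rot: [179.8, -0.5, -178.3]
ft_force: [-1.4, 0.6, -2.5]
finger_gap: 9.5
grip_force: 49.1
```

Run:
```python
from fit import *
p=snapshot("wrist");save(p,"w4")
go([637.1,-112.5,20],-178.35)
```

```text
t 8.2 tcp [ 633.3 -110.4   47.8] [ 179.9   -0.3 -178.3] need tool d [-3.9 -2.3 27.8] turn rad 0.0009
 if turned first: [-3.9 -2.3 27.8]
```

View pics/w4.png

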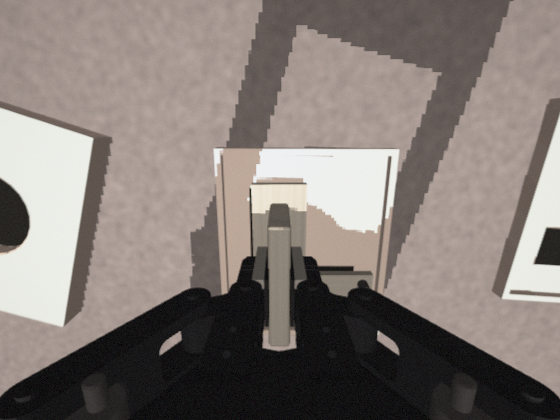

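play_rows --increments '[[-1, [-3.5, -2, 8], 0], [-1, [0, 0, 6], 0], [-1, [0, 0, 4], 0], [-1, [0, 0, 0], 0], [-1, [0, 0, 0], 0]]'

```text
time: 8.62
tool_pos: [640.8, -113.7, 33.1]
tcp_rot: [-180.0, 0.1, -178.3]
ft_force: [0.2, 0.6, -2.2]
finger_gap: 9.0
grip_force: 49.1
```

Run:
```python
from fit import *
go([637.1,-112.5,20],-178.35)
```

```text
t 8.6 tcp [ 640.8 -113.7   33.1] [-1.800e+02  1.000e-01 -1.783e+02] need tool d [ 3.6  1.3 13.1] turn rad 0.0004
 if turned first: [ 3.6  1.3 13.1]
```

play_rows --increments '[[-1, [3.6, 1.3, 4], 0], [-1, [0, 0, 4], 0], [-1, [0, 0, 2], 0], [-1, [0, 0, 0], 0], [-1, [0, 0, 0], 0], [-1, [0, 0, 0], 0]]'

```text
time: 9.12
tool_pos: [636.8, -112.4, 22.3]
tcp_rot: [-180.0, 0.0, -178.3]
ft_force: [0.1, -0.2, -0.4]
finger_gap: 9.5
grip_force: 49.1
```

Run:
```python
from fit import *
go([637.1,-112.5,20],-178.35)
```

```text
t 9.1 tcp [ 636.8 -112.4   22.3] [-180.     0.  -178.3] need tool d [-0.3 -0.1  2.3] turn rad 0.0004
 if turned first: [-0.3 -0.1  2.3]
```

play_rows --increments '[[-1, [0, 0, 1.5], 0], [-1, [0, 0, 0], 0], [-1, [0, 0, 0], 0], [-0.3, [0, 0, 0], 0], [-0.3, [0, 0, 0], 0], [-0.3, [0, 0, 0], 0], [-0.3, [0, 0, -15], 0], [-0.3, [0, 0, -35], 0], [-0.3, [0, 0, -35], 0], [-0.3, [0, 0, -40], 0], [-0.3, [20, 0, -40], 0], [-0.3, [30, 0, -20], 0]]'

```text
time: 10.12
tool_pos: [591.0, -114.3, 210.4]
tcp_rot: [-179.9, 0.5, -178.3]
ft_force: [0.6, -0.6, 2.2]
finger_gap: 30.2
grip_force: 0.0
```

play_rows --increments '[[-0.3, [30, 0, 0], 0], [-0.3, [0, 0, 0], 0], [-0.3, [0, 0, 0], 0]]'

```text
time: 10.37
tool_pos: [557.2, -114.8, 204.8]
tcp_rot: [-180.0, 0.1, -178.4]
ft_force: [0.4, -0.8, 0.8]
finger_gap: 29.8
grip_force: 0.0
```

Run:
```python
from fit import *
p=snapshot("wrist");save(p,"w5")
M["outl"]=0
f=fit(p,"rest_left",(637,-112.5),(0,),z0=4); fit(p,"tray_left",(636.6,-92.5),(1.6,))
go([400,-150,211],180)
```

```text
rest_left 1-IoU,x,y,yaw [0.17, 634.92, -112.16, 1.8]
tray_left 1-IoU,x,y,yaw [0.37, 636.54, -92.86, 1.31]
t 10.5 tcp [ 558.8 -114.8  203.7] [-1.800e+02  1.000e-01 -1.783e+02] need tool d [159.8 -30.6  -7.4] turn rad 0.0292
 if turned first: [158.8 -35.2  -7.4]
```

View pics/w5.png

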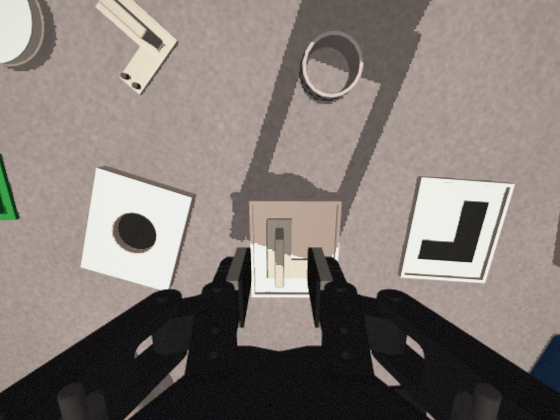

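play_rows --increments '[[0, [24, -30, 0], 0], [0, [24, -30, 0], 0], [0, [24, -30, 0], 0], [0, [24, -30, 0], 0], [0, [0, 0, 0], 0], [0, [0, 0, 0], 0], [0, [0, 0, 0], 0]]'

```text
time: 11.1
tool_pos: [466.3, -237.5, 203.0]
tcp_rot: [180.0, 0.0, -178.4]
ft_force: [0.7, 0.6, 0.4]
finger_gap: 42.5
grip_force: 0.0
```

Run:
```python
from fit import *
p=snapshot("wrist")
f=fit(p,"rest_right",(390,-266),(20,45))
fit(p,"well_small",(618,-285),(-20,20));fit(p,"guard_collar",(429,-67))
o=p["color"][:,:,::-1].copy()
cs,_=cv2.findContours((render(p,M["rest_right"],f[1],f[2],np.radians(f[3]))>.5).astype(np.uint8),cv2.RETR_EXTERNAL,cv2.CHAIN_APPROX_NONE);cv2.drawContours(o,cs,-1,(0,0,255),1)
u,v=px(p,[f[1],f[2],10]).astype(int);u=max(u,110);v=max(v,80)
cv2.imwrite("pics/w6.png",cv2.resize(o[v-80:v+80,u-110:u+110],None,fx=3,fy=3));print(u,v)
go([f[1],f[2],120],f[3]+180)
```

```text
rest_right 1-IoU,x,y,yaw [0.03, 390.2, -264.99, 50.26]
well_small 1-IoU,x,y,yaw [0.45, 615.19, -285.21, -15.99]
guard_collar 1-IoU,x,y,yaw [0.24, 429.85, -68.91, 9.71]
254 119
t 11.3 tcp [ 466.5 -236.5  202.9] [ 180.    -0.  -178.2] need tool d [ 77.1 -26.2  82.9] turn rad -0.8461
 if turned first: [70.7 40.4 82.9]
```

View pics/w6.png

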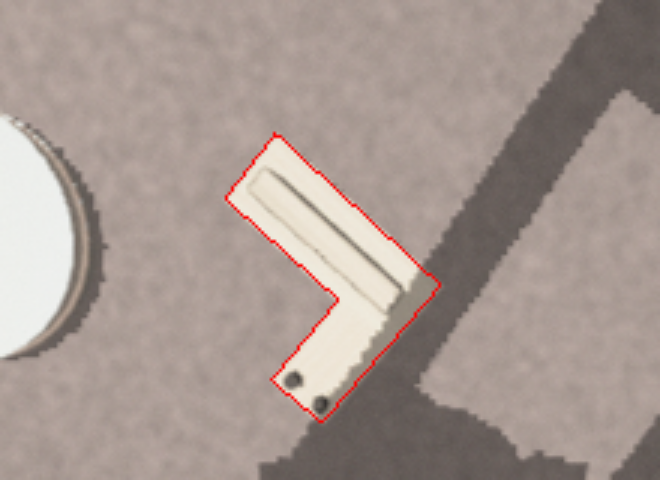

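play_rows --increments '[[0, [0, 0, 0], 0.1208], [0, [0, 0, 0], 0.1208], [0, [0, 0, 0], 0.1208], [0, [0, 0, 0], 0.1208], [0, [0, 0, 0], 0.1208], [0, [0, 0, 0], 0.1208], [0, [0, 0, 0], 0.1208], [0, [0, 0, 0], 0.1208], [0, [0, 0, 0], 0.1208], [0, [0, 0, 0], 0.1208], [0, [0, 0, 0], 0.1208], [0, [0, 0, 0], 0.1208]]'

```text
time: 12.3
tool_pos: [466.3, -236.5, 203.0]
tcp_rot: [-180.0, -0.0, 98.4]
ft_force: [-0.8, 0.8, -0.5]
finger_gap: 42.8
grip_force: 0.0
```

play_rows --increments '[[0, [0, 0, 0], 0.1208], [0, [0, 0, 0], 0.1208], [0, [0, 0, 0], 0.1208], [0, [0, 0, 0], 0.1208], [0, [0, 0, 0], 0.1208], [0, [0, 0, 0], 0.1208], [0, [0, 0, 0], 0.1208], [0, [-24, -14, 27], 0], [0, [-24, -14, 27], 0], [0, [-22, -12, 27], 0], [0, [0, 0, 0], 0], [0, [0, 0, 0], 0]]'

```text
time: 13.3
tool_pos: [388.6, -264.2, 120.0]
tcp_rot: [-179.8, -0.0, 50.1]
ft_force: [0.6, -0.1, 0.8]
finger_gap: 42.9
grip_force: 0.0
```

Run:
```python
from fit import *
p=snapshot("wrist")
f=fit(p,"rest_right",(390,-265),(50,))
go([f[1],f[2],15],f[3])
```

```text
rest_right 1-IoU,x,y,yaw [0.04, 390.77, -263.64, 50.19]
t 13.4 tcp [ 391.5 -265.7  123.3] [179.9  -0.   50.2] need tool d [  1.   -2.1 108.3] turn rad 0.0003
 if turned first: [  1.   -2.1 108.3]
```

play_rows --increments '[[0, [0.5, -1.2, 25], 0], [0, [0, 0, 25], 0], [0, [0, 0, 25], 0], [0, [0, 0, 18], 0], [0, [0, 0, 10], 0], [0, [0, 0, 4], 0], [0, [0, 0, 0], 0], [-1, [0, 0, 0], 0], [-1, [0, 0, 0], 0], [-1, [0, 0, 0], 0], [-1, [0, 0, 0], 0], [-1, [0, 0, 0], 0]]'

```text
time: 14.4
tool_pos: [390.6, -265.3, 16.6]
tcp_rot: [179.8, -0.0, 50.2]
ft_force: [0.7, 0.9, 6.1]
finger_gap: 9.2
grip_force: 52.5
```

play_rows --increments '[[-1, [0, 0, 0], 0], [-1, [0, 0, 0], 0], [-1, [0, 0, -15], 0], [-1, [0, 0, -30], 0], [-1, [0, 0, -30], 0], [-1, [0, 0, -30], 0], [-1, [0, 0, -30], 0], [-1, [0, 0, -30], 0], [-1, [0, 0, -30], 0], [-1, [0, 0, 0], 0], [-1, [0, 0, 0], 0]]'

```text
time: 15.32
tool_pos: [390.5, -265.4, 212.5]
tcp_rot: [179.7, 0.0, 50.2]
ft_force: [-0.8, 0.8, -1.2]
finger_gap: 9.1
grip_force: 51.5
```

Run:
```python
from h import *
a=np.radians(-2.48);X=np.array([606.-20*np.sin(a),102.7+20*np.cos(a),205]);print(X)
go(X,-2.48)
```

```text
[606.86541302 122.68126774 205.        ]
t 15.3 tcp [ 390.5 -265.4  212.5] [179.7   0.   50.2] need tool d [436.6 -82.5   7.1] turn rad 0.9187
 if turned first: [ 199.4 -397.1    7.1]
```

play_rows --increments '[[-1, [0, 0, 0], 0.1148], [-1, [0, 0, 0], 0.1148], [-1, [0, 0, 0], 0.1148], [-1, [0, 0, 0], 0.1148], [-1, [0, 0, 0], 0.1148], [-1, [0, 0, 0], 0.1148], [-1, [0, 0, 0], 0.1148], [-1, [0, 0, 0], 0.1148], [-1, [17, -34, 0], 0], [-1, [17, -34, 0], 0], [-1, [17, -34, 0], 0], [-1, [17, -34, 0], 0]]'

```text
time: 16.32
tool_pos: [462.6, -129.8, 208.1]
tcp_rot: [-179.9, 0.2, -2.5]
ft_force: [1.1, -0.1, -0.2]
finger_gap: 9.0
grip_force: 51.4
```

play_rows --increments '[[-1, [17, -34, 0], 0], [-1, [17, -34, 0], 0], [-1, [17, -34, 0], 0], [-1, [17, -34, 0], 0], [-1, [17, -34, 0], 0], [-1, [17, -34, 0], 0], [-1, [17, -34, 0], 0], [-1, [10, -20, 0], 0], [-1, [0, 0, 0], 0], [-1, [0, 0, 0], 0], [-1, [0, 0, 0], 0]]'

```text
time: 17.23
tool_pos: [602.1, 120.4, 208.1]
tcp_rot: [179.9, 0.2, -2.4]
ft_force: [0.2, -1.1, -1.9]
finger_gap: 9.3
grip_force: 51.4
```

Run:
```python
from fit import *
go([606.9,122.7,21],-2.48)
p=snapshot("wrist");save(p,"w7");print(p["world_from_camera"][:3,3])
fit(p,"tray_right",(606,102.7),(-2.5,))
```

```text
t 17.2 tcp [602.1 120.4 208.1] [179.9   0.2  -2.4] need tool d [  5.3  -2.7 187.1] turn rad 0.0007
 if turned first: [  5.3  -2.7 187.1]
[672.49721281 118.74462434 349.70995552]
tray_right 1-IoU,x,y,yaw [0.45, 608.06, 103.67, -2.55]
```

play_rows --increments '[[-1, [0, 38, 0], 0], [-1, [0, 38, 0], 0], [-1, [0, 38, 0], 0], [-1, [0, 38, 0], 0], [-1, [0, 0, 0], 0], [-1, [0, 0, 0], 0], [-1, [0, 0, 0], 0]]'

```text
time: 17.92
tool_pos: [596.3, -31.8, 210.1]
tcp_rot: [-180.0, -0.0, -2.6]
ft_force: [0.7, -0.6, -0.4]
finger_gap: 8.9
grip_force: 51.4
```

Run:
```python
from fit import *
p=snapshot("wrist")
f=fit(p,"tray_right",(606,102.7),(-2.5,))
a=np.radians(f[3]);go([f[1]-20*np.sin(a),f[2]+20*np.cos(a),21],f[3])
```

```text
tray_right 1-IoU,x,y,yaw [0.01, 607.73, 103.38, -2.56]
t 18.0 tcp [596.5 -30.4 210.1] [-180.    -0.    -2.4] need tool d [   5.6 -154.   189.1] turn rad 0.0023
 if turned first: [   5.3 -154.1  189.1]
```

play_rows --increments '[[-1, [1.5, -38, 0], 0], [-1, [1.5, -38, 0], 0], [-1, [1.5, -38, 0], 0], [-1, [0, -35, 0], 0], [-1, [0, -5, 30], 0], [-1, [0, 0, 35], 0], [-1, [0, 0, 35], 0], [-1, [0, 0, 35], 0], [-1, [0, 0, 25], 0], [-1, [0, 0, 0], 0], [-1, [0, 0, 0], 0], [-1, [0, 0, 0], 0]]'

```text
time: 19.02
tool_pos: [608.9, 123.5, 52.2]
tcp_rot: [-180.0, -0.1, -2.4]
ft_force: [0.0, 0.5, -0.8]
finger_gap: 9.2
grip_force: 51.3
```

Run:
```python
from fit import *
go([607.9,123.1,21],-2.5)
```

```text
t 19.0 tcp [608.9 123.5  52.2] [-1.8e+02 -1.0e-01 -2.4e+00] need tool d [-1.1  0.5 31.2] turn rad 0.0019
 if turned first: [-1.1  0.5 31.2]
```

play_rows --increments '[[-1, [-1, 0.5, 10], 0], [-1, [0, 0, 10], 0], [-1, [0, 0, 7], 0], [-1, [0, 0, 3], 0], [-1, [0, 0, 1], 0], [-1, [0, 0, 0], 0], [-1, [0, 0, 0], 0], [-1, [0, 0, 0], 0]]'

```text
time: 19.68
tool_pos: [606.6, 122.0, 20.5]
tcp_rot: [180.0, 0.0, -2.5]
ft_force: [-9.4, -1.9, 14.3]
finger_gap: 9.2
grip_force: 53.9
```

Run:
```python
from fit import *
go([607.9,123.1,21],-2.5)
```

```text
t 19.7 tcp [606.6 122.   20.5] [180.    0.   -2.5] need tool d [ 1.3 -1.2 -0.5] turn rad 0.0008
 if turned first: [ 1.3 -1.2 -0.5]
```

play_rows --increments '[[-1, [1, -1, -1], 0], [-1, [0, 0, 0], 0], [-1, [0, 0, 0], 0], [-0.3, [0, 0, 0], 0], [-0.3, [0, 0, 0], 0], [-0.3, [0, 0, 0], 0], [-0.3, [0, 0, -15], 0], [-0.3, [0, 0, -35], 0], [-0.3, [0, 0, -35], 0], [-0.3, [0, 0, -40], 0], [0.5, [0, 0, -40], 0], [0.5, [0, 0, -20], 0]]'

```text
time: 20.68
tool_pos: [609.7, 123.3, 211.1]
tcp_rot: [-179.9, -0.4, -2.5]
ft_force: [0.4, -0.2, 0.9]
finger_gap: 53.0
grip_force: 0.0
```

play_rows --increments '[[0.5, [-34, -20, 0], 0], [0.5, [-34, -20, 0], 0], [0.5, [-34, -20, 0], 0], [0.5, [-34, -20, 0], 0], [0.5, [0, 0, 0], 0], [0.5, [0, 0, 0], 0], [0.5, [0, 0, 0], 0]]'

```text
time: 21.27
tool_pos: [475.5, 208.9, 205.2]
tcp_rot: [180.0, -0.0, -2.4]
ft_force: [-0.5, -0.0, -0.2]
finger_gap: 63.8
grip_force: 0.0
```

Run:
```python
from fit import *
p=snapshot("wrist");save(p,"w8")
fit(p,"rest_right",(607.5,123),(-2.5,),z0=4)
fit(p,"rest_left",(637,-112),(1.6,),z0=4)
f=fit(p,"core_tube",(381.5,247))
go([f[1],f[2],120],0)
```

```text
rest_right 1-IoU,x,y,yaw [0.03, 607.93, 125.4, -2.16]
rest_left 1-IoU,x,y,yaw [0.04, 636.15, -110.2, 1.85]
core_tube 1-IoU,x,y,yaw [0.1, 382.63, 248.17, 5.58]
t 21.5 tcp [476.1 208.2 205. ] [180.    0.   -2.5] need tool d [-95.2 -35.8  85. ] turn rad -0.0442
 if turned first: [-93.5 -40.   85. ]
```

View pics/w8.png

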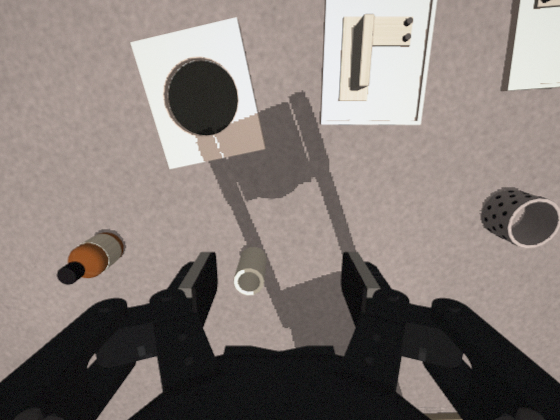

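play_rows --increments '[[0.5, [-32, -12, 20], 0], [0.5, [-32, -12, 20], 0], [0.5, [-31, -10.5, 20], 0], [0.5, [0, 0, 15], 0], [0.5, [0, 0, 0], 0], [0.5, [0, 0, 0], 0], [0.5, [0, 0, 0], 0]]'

```text
time: 22.05
tool_pos: [383.5, 247.3, 131.4]
tcp_rot: [-180.0, -0.1, -2.5]
ft_force: [1.4, -0.6, 0.1]
finger_gap: 64.3
grip_force: 0.0
```

Run:
```python
from fit import *
p=snapshot("wrist")
f=fit(p,"core_tube",(381.5,247))
go([382,246.8,25])
```

```text
core_tube 1-IoU,x,y,yaw [0.07, 381.93, 247.79, -0.07]
t 22.1 tcp [383.8 247.5 131.8] [-1.799e+02 -1.000e-01 -2.500e+00] need tool d [ -2.    0.9 106.7] turn rad None
```

play_rows --increments '[[0.5, [-2, 0, 25], 0], [0.5, [0, 0, 25], 0], [0.5, [0, 0, 25], 0], [0.5, [0, 0, 20], 0], [0.5, [0, 0, 10], 0], [0.5, [0, 0, 0], 0], [-1, [0, 0, 0], 0], [-1, [0, 0, 0], 0], [-1, [0, 0, 0], 0], [-1, [0, 0, 0], 0], [-1, [0, 0, 0], 0], [-1, [0, 0, 0], 0]]' --force 35

```text
time: 23.15
tool_pos: [381.5, 248.2, 27.0]
tcp_rot: [-179.9, -0.2, -2.4]
ft_force: [-0.4, -1.3, 6.5]
finger_gap: 33.7
grip_force: 34.8
```

play_rows --increments '[[-1, [0, 0, 0], 0], [-1, [0, 0, 0], 0], [-1, [0, 0, -20], 0], [-1, [0, 0, -30], 0], [-1, [0, 0, -30], 0], [-1, [0, 0, -30], 0], [-1, [0, 0, -30], 0], [-1, [0, 0, -30], 0], [-1, [0, 0, 0], 0]]'

```text
time: 23.9
tool_pos: [383.2, 249.2, 203.0]
tcp_rot: [-179.7, -0.6, -2.4]
ft_force: [-0.4, 0.3, -0.6]
finger_gap: 33.8
grip_force: 35.1
```

Run:
```python
from fit import *
go([540,-150,200])
go([618,-285,200],0)
```

```text
t 23.9 tcp [383.2 249.2 203. ] [-179.7   -0.6   -2.4] need tool d [173.7 392.2   2.5] turn rad None
t 23.9 tcp [383.2 249.2 203. ] [-179.7   -0.6   -2.4] need tool d [257.4 523.7   2.6] turn rad -0.0426
 if turned first: [234.8 534.2   2.6]
```

play_rows --increments '[[-1, [16, 36, 0], 0], [-1, [16, 36, 0], 0], [-1, [16, 36, 0], 0], [-1, [16, 36, 0], 0], [-1, [16, 36, 0], 0], [-1, [16, 36, 0], 0], [-1, [16, 36, 0], 0], [-1, [16, 36, 0], 0], [-1, [16, 36, 0], 0], [-1, [16, 36, 0], 0], [-1, [14, 32, 0], 0], [-1, [0, 0, 0], 0]]'

```text
time: 24.9
tool_pos: [538.0, -157.4, 194.9]
tcp_rot: [179.9, -0.1, -2.7]
ft_force: [0.1, 0.5, -0.1]
finger_gap: 33.7
grip_force: 35.3
```

play_rows --increments '[[-1, [0, 0, 0], 0], [-1, [0, 0, 0], 0]]'

```text
time: 25.07
tool_pos: [536.7, -151.4, 194.9]
tcp_rot: [-180.0, 0.0, -2.5]
ft_force: [-0.3, 0.6, -0.6]
finger_gap: 33.6
grip_force: 35.3
```

Run:
```python
from fit import *
p=snapshot("wrist");save(p,"w9")
f=fit(p,"well_small",(617,-285),(-17,))
go([f[1],f[2],100])
```

```text
well_small 1-IoU,x,y,yaw [0.02, 616.06, -284.78, -16.89]
t 25.2 tcp [ 536.7 -150.5  195.1] [-180.    -0.    -2.4] need tool d [ 84.9 130.9  95.1] turn rad None
```

play_rows --increments '[[-1, [21, 33, 0], 0], [-1, [21, 33, 0], 0], [-1, [21, 33, 0], 0], [-1, [22, 32, 20], 0], [-1, [0, 0, 35], 0], [-1, [0, 0, 35], 0], [-1, [0, 0, 30], 0], [-1, [0, 0, 0], 0], [-1, [0, 0, 0], 0], [-1, [0, 0, 0], 0]]'

```text
time: 26.0
tool_pos: [616.6, -284.2, 78.6]
tcp_rot: [179.9, -0.1, -2.4]
ft_force: [1.0, -0.0, 0.6]
finger_gap: 33.9
grip_force: 35.3
```

Run:
```python
from fit import *
p=snapshot("wrist");save(p,"w10")
go([616,-285,33])
```

```text
t 26.1 tcp [ 617.3 -284.9   79.8] [179.9  -0.3  -2.4] need tool d [-1.5  0.1 46.8] turn rad None
```

View pics/w10.png

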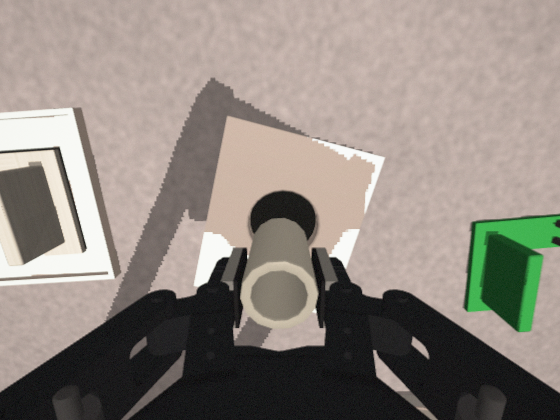

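play_rows --increments '[[-1, [-1.2, 0, 15], 0], [-1, [0, 0, 15], 0], [-1, [0, 0, 10], 0], [-1, [0, 0, 4], 0], [-1, [0, 0, 0], 0], [-1, [0, 0, 0], 0]]'

```text
time: 26.55
tool_pos: [614.6, -284.8, 33.0]
tcp_rot: [180.0, -0.1, -2.4]
ft_force: [-2.0, 0.6, 3.9]
finger_gap: 33.5
grip_force: 35.6
```

play_rows --increments '[[0.3, [0, 0, 0], 0], [0.3, [0, 0, 0], 0], [0.3, [0, 0, 0], 0], [0.3, [0, 0, 0], 0], [0.3, [0, 0, -15], 0], [0.3, [0, 0, -35], 0], [0.3, [0, 0, -35], 0], [1, [0, 0, -40], 0], [1, [0, 0, -40], 0], [1, [-30, -20, 0], 0], [1, [-30, -25, 0], 0], [1, [-30, -28, 0], 0]]'

```text
time: 27.55
tool_pos: [527.2, -208.2, 199.4]
tcp_rot: [179.9, -0.2, -2.5]
ft_force: [0.2, 1.2, 0.5]
finger_gap: 85.5
grip_force: 0.0
```

play_rows --increments '[[1, [-20, -36, 0], 0], [1, [-15, -36, 0], 0], [1, [0, 0, 0], 0], [1, [0, 0, 0], 0], [1, [0, 0, 0], 0]]'

```text
time: 27.97
tool_pos: [495.9, -134.5, 198.4]
tcp_rot: [179.9, -0.1, -2.4]
ft_force: [0.1, -0.5, -0.4]
finger_gap: 85.4
grip_force: 0.0
```

Run:
```python
from fit import *
p=snapshot("wrist");save(p,"w11")
fit(p,"core_tube",(616,-285),z0=6)
fit(p,"rest_left",(637,-112),(1.6,),z0=4);fit(p,"tray_left",(637,-92),(1.6,))
f=fit(p,"guard_collar",(429,-68))
go([f[1],f[2],120])
```

```text
core_tube 1-IoU,x,y,yaw [0.04, 614.1, -282.21, 8.42]
rest_left 1-IoU,x,y,yaw [0.05, 636.26, -111.01, 2.05]
tray_left 1-IoU,x,y,yaw [0.3, 637.58, -91.81, 1.66]
guard_collar 1-IoU,x,y,yaw [0.28, 431.67, -66.59, 1.17]
t 28.2 tcp [ 495.7 -135.2  197. ] [180.    0.   -2.5] need tool d [-67.  -65.8  77. ] turn rad None
```

View pics/w11.png

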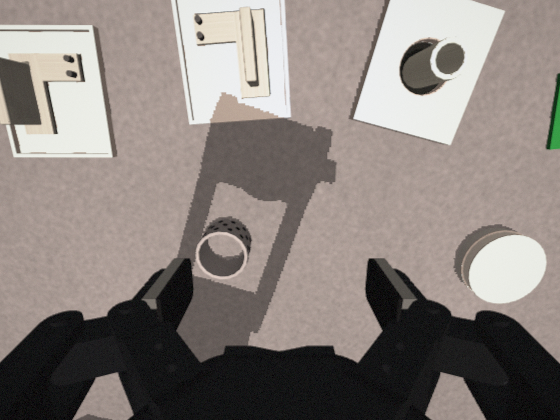

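play_rows --increments '[[1, [-22, -22, 15], 0], [1, [-22, -22, 15], 0], [1, [-23, -22, 20], 0], [1, [0, 0, 20], 0], [1, [0, 0, 0], 0], [1, [0, 0, 0], 0], [1, [0, 0, 0], 0]]'

```text
time: 28.8
tool_pos: [432.6, -66.4, 128.4]
tcp_rot: [180.0, -0.1, -2.5]
ft_force: [-0.3, -1.4, 0.7]
finger_gap: 85.3
grip_force: 0.0
```

Run:
```python
import fit
from fit import *
ro=fit.regions_of
def hull(q,p):
    out=[]
    for r in ro(q,p):
        m=r["mask"].astype(np.uint8);pts=cv2.findNonZero(cv2.morphologyEx(m,cv2.MORPH_OPEN,np.ones((2,2))))
        if pts is None: continue
        h=np.zeros_like(m);cv2.fillConvexPoly(h,cv2.convexHull(pts),1);out.append(dict(mask=h>0))
    return out
fit.regions_of=hull
p=snapshot("wrist");save(p,"w12")
f=fit.fit(p,"guard_collar",(430,-67))
go([f[1],f[2],18])
```

```text
Traceback (most recent call last):
AttributeError: 'function' object has no attribute 'regions_of'
```

Run:
```python
import fit as F0
import importlib;F=importlib.import_module("fit")
from h import *
ro=F.regions_of
def hull(q,p):
    out=[]
    for r in ro(q,p):
        m=r["mask"].astype(np.uint8);pts=cv2.findNonZero(cv2.morphologyEx(m,cv2.MORPH_OPEN,np.ones((2,2))))
        if pts is None: continue
        h=np.zeros_like(m);cv2.fillConvexPoly(h,cv2.convexHull(pts),1);out.append(dict(mask=h>0))
    return out
F.regions_of=hull
p=snapshot("wrist");save(p,"w12")
f=F.fit(p,"guard_collar",(430,-67))
go([f[1],f[2],18])
```

```text
guard_collar 1-IoU,x,y,yaw [0.03, 430.34, -67.16, 2.91]
t 28.9 tcp [433.  -66.5 128.8] [ 1.8e+02 -1.0e-01 -2.5e+00] need tool d [ -2.9   0.6 110.8] turn rad None
```

Hull fit is tight (IoU 0.97), agreeing with the earlier estimates; descend.

play_rows --increments '[[1, [-2.5, 0.5, 25], 0], [1, [0, 0, 25], 0], [1, [0, 0, 25], 0], [1, [0, 0, 20], 0], [1, [0, 0, 12], 0], [1, [0, 0, 2], 0], [1, [0, 0, 0], 0], [-1, [0, 0, 0], 0], [-1, [0, 0, 0], 0], [-1, [0, 0, 0], 0], [-1, [0, 0, 0], 0], [-1, [0, 0, 0], 0]]' --force 35

```text
time: 29.9
tool_pos: [430.4, -66.6, 20.1]
tcp_rot: [179.9, -0.2, -2.5]
ft_force: [-2.9, 0.4, 7.8]
finger_gap: 57.4
grip_force: 36.0
```

play_rows --increments '[[-1, [0, 0, 0], 0], [-1, [0, 0, 0], 0], [-1, [0, 0, -20], 0], [-1, [0, 0, -30], 0], [-1, [0, 0, -30], 0], [-1, [0, 0, -30], 0], [-1, [0, 0, -30], 0], [-1, [0, 0, -30], 0], [-1, [0, 0, -10], 0], [-1, [0, 0, 0], 0]]'

```text
time: 30.73
tool_pos: [431.1, -66.6, 202.1]
tcp_rot: [179.9, -0.4, -2.4]
ft_force: [-0.7, -0.3, -1.4]
finger_gap: 57.3
grip_force: 38.3
```

Run:
```python
from h import *
go([480,200,200])
```

```text
t 30.7 tcp [431.1 -66.6 202.1] [179.9  -0.4  -2.4] need tool d [  37.5 -268.4    1.9] turn rad None
```

play_rows --increments '[[-1, [17, -33, 0], 0], [-1, [17, -33, 0], 0], [-1, [17, -33, 0], 0], [-1, [17, -33, 0], 0], [-1, [17, -33, 0], 0], [-1, [17, -33, 0], 0], [-1, [17, -33, 0], 0], [0, [0, 0, 0], 0]]'

```text
time: 31.4
tool_pos: [557.9, 164.9, 194.1]
tcp_rot: [-179.9, 0.2, -2.2]
ft_force: [0.6, 0.1, -0.8]
finger_gap: 57.3
grip_force: 38.3
```

My last row carried a gripper value of 0 where I meant -1. It still targets a gap below 57 mm and the grip reads 38 N, so the collar is held. I'll go back to -1.

play_rows --increments '[[-1, [0, 0, 0], 0], [-1, [0, 0, 0], 0]]'

```text
time: 31.57
tool_pos: [556.4, 159.4, 195.7]
tcp_rot: [179.9, 0.2, -2.4]
ft_force: [-0.2, -0.3, -2.0]
finger_gap: 57.8
grip_force: 38.3
```

Run:
```python
from fit import *
p=snapshot("wrist");save(p,"w13")
f=fit(p,"well_large",(575,288),(9,))
go([f[1],f[2],75])
```

```text
well_large 1-IoU,x,y,yaw [0.01, 576.84, 288.98, 8.87]
t 31.7 tcp [556.8 158.6 197.1] [ 1.8e+02  1.0e-01 -2.5e+00] need tool d [  14.4 -131.2  122. ] turn rad None
```

play_rows --increments '[[-1, [3.5, -33, 0], 0], [-1, [3.5, -33, 0], 0], [-1, [3.5, -33, 0], 0], [-1, [3, -31.5, 0], 0], [-1, [0, 0, 30], 0], [-1, [0, 0, 35], 0], [-1, [0, 0, 35], 0], [-1, [0, 0, 20], 0], [-1, [0, 0, 0], 0], [-1, [0, 0, 0], 0], [-1, [0, 0, 0], 0]]'

```text
time: 32.58
tool_pos: [578.0, 289.2, 80.4]
tcp_rot: [-179.9, -0.2, -2.5]
ft_force: [0.6, 0.6, 0.2]
finger_gap: 57.4
grip_force: 38.4
```

Run:
```python
from h import *
p=snapshot("wrist");save(p,"w14");go([576,288.4,26])
```

```text
t 32.6 tcp [578.6 289.7  81.2] [-179.9   -0.2   -2.5] need tool d [-2.8  1.5 55.2] turn rad None
```

View pics/w14.png

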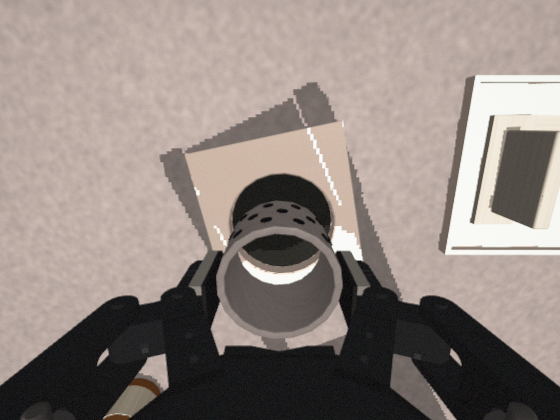

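play_rows --increments '[[-1, [-2, 1, 15], 0], [-1, [0, 0, 15], 0], [-1, [0, 0, 15], 0], [-1, [0, 0, 7], 0], [-1, [0, 0, 2], 0], [-1, [0, 0, 0], 0], [-1, [0, 0, 0], 0]]'

```text
time: 33.22
tool_pos: [575.4, 288.8, 25.8]
tcp_rot: [-180.0, -0.1, -2.5]
ft_force: [-3.7, -1.3, 4.5]
finger_gap: 57.4
grip_force: 39.2
```

Run:
```python
from h import *
go([576,288.4,26])
```

```text
t 33.2 tcp [575.4 288.8  25.8] [-1.8e+02 -1.0e-01 -2.5e+00] need tool d [ 0.7  0.3 -0.2] turn rad None
```

Seated (contact at the expected height). Release, rise, and back off for a final look.

play_rows --increments '[[1, [0, 0, 0], 0], [1, [0, 0, 0], 0], [1, [0, 0, 0], 0], [1, [0, 0, 0], 0], [1, [0, 0, -15], 0], [1, [0, 0, -35], 0], [1, [0, 0, -35], 0], [1, [0, 0, -40], 0], [1, [0, 0, -40], 0], [1, [-30, 25, -20], 0], [1, [-30, 30, -20], 0], [1, [-25, 30, 0], 0]]'

```text
time: 34.22
tool_pos: [492.2, 212.4, 231.8]
tcp_rot: [-179.8, -0.4, -2.4]
ft_force: [0.4, -0.9, 1.7]
finger_gap: 85.5
grip_force: 0.0
```

play_rows --increments '[[1, [-20, 36, 0], 0], [1, [-10, 38, 0], 0], [1, [0, 0, 0], 0], [1, [0, 0, 0], 0], [1, [0, 0, 0], 0]]'

```text
time: 34.63
tool_pos: [458.4, 139.3, 227.0]
tcp_rot: [-179.9, -0.1, -2.5]
ft_force: [0.4, -0.1, 0.6]
finger_gap: 85.3
grip_force: 0.0
```

Run:
```python
from fit import *
p=snapshot("wrist");save(p,"w15")
fit(p,"guard_collar",(576,288),z0=6)
fit(p,"rest_left",(637,-112),(1.6,),z0=4);fit(p,"tray_left",(637,-92),(1.6,))
fit(p,"rest_right",(607.5,123),(-2.5,),z0=4);fit(p,"tray_right",(607,103),(-2.5,))
cv2.imwrite("pics/w15.png",cv2.resize(p["color"][:,:,::-1],None,fx=1.42,fy=1.42,interpolation=cv2.INTER_CUBIC))
```

```text
guard_collar 1-IoU,x,y,yaw [0.27, 575.74, 289.85, 0.98]
rest_left 1-IoU,x,y,yaw [0.03, 636.39, -110.61, -0.04]
tray_left 1-IoU,x,y,yaw [0.29, 637.6, -91.1, 1.35]
rest_right 1-IoU,x,y,yaw [0.02, 607.66, 125.24, -2.8]
tray_right 1-IoU,x,y,yaw [0.31, 607.93, 103.64, -2.48]
```

View pics/w15.png

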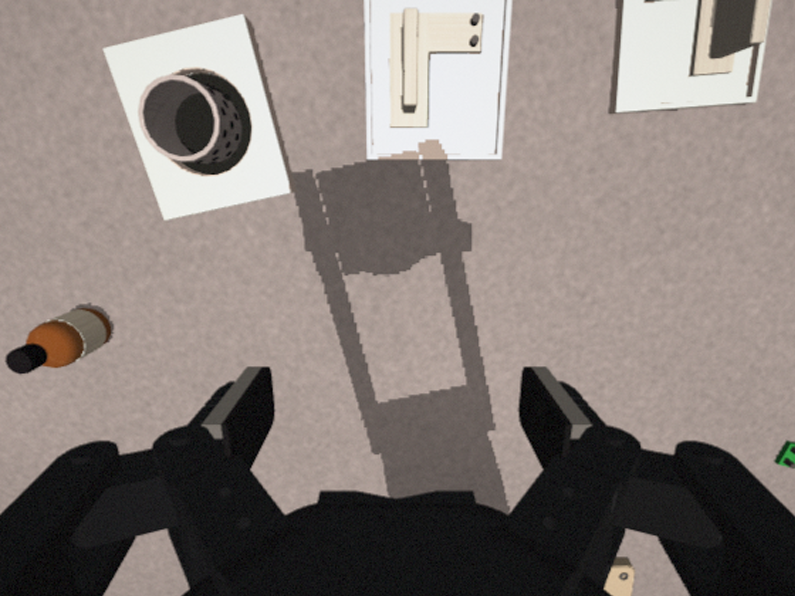

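```bash
python3 -c "
from bench import *
print(hand_in())"
```

```text
the job is handed in; nothing more can be done
None
```

I handed the job in at about 35 s: both rests lie flat over their own outlines (within about 2 mm), the core tube and guard collar stand upright in their pockets, and I never touched the bottle, dishes or green look-alikes.

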